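# Slide a sheet blank out over the ledge for measuring

## Robot

A 7-joint arm with a two-finger parallel gripper is mounted at the origin on a cart in front of the work surface, level with it; the furniture and walls round the work are solid. World frame = base frame: x ahead of the robot, y to its left, z up, the work surface at z = 0. Lengths are in m, angles in degrees, forces in N, time in s.
With the tool pointing down it reaches from about 0.425 to 0.875 m from the base axis. Payload 4.7 kg.
Tool frame: the origin (TCP) lies midway between the tips of the shut fingers; the grasp point (between the pads) lies env.grip_point_offset behind it (env.grip_point_offset is the distance from the TCP to the grasp point, in m); x points along the fingers, y is the direction in which the jaws open and shut, and the axes are right-handed (so a half turn about x gives the same grasp; the last joint's range is limited). The gripper opens to 87 mm and grips with 3 to 60 N. Pads are 19 mm wide; open, the fingers measure 117 mm over their backs; the gripper's body (75 mm by 190 mm) begins 51 mm behind the grasp point.
Start: joints at [68.761, 18.392, -4.016, 83.108, 1.295, 78.541, -3.26], TCP at [0.244, -0.602, 0.223] pointing down, gripper open.
Joint ranges: [-163.93, 163.93], [-17.29, 119.83], [-79.2, 71.16], [3.27, 140.29], [-89.18, 269.18], [5.43, 117.66], [-154.24, 154.24]. Speed limits (degrees/s): [147.25, 147.25, 180, 180, 180, 180, 180].

## Interface

Orientations are given as [roll, pitch, yaw] about the fixed x, y, z axes, in that order (R = Rz(yaw) Ry(pitch) Rx(roll)).
In Python, from cell import readout, read_camera, camera_params, sign_off, spot_in, pinpoint, env gives the robot as it stands.
- The arm moves only by the shell command python3 -m pendant 'ROWS' [OPENING] [FORCE]. ROWS is a JSON object of lists of equal length, an entry for each row: "xyz": the shift along the world's x, y, z in m, a list of three; "turn": the turn about the world's z in rad. A call has 1 to 10 rows; each row shifts and turns the pose as measured when the row begins; what a row does not reach is not made up. A row lasts 1/8 s, in which the tool goes at most 62.5 mm and 10.7 degrees, less where a joint would pass 70% of its speed; a pose out of reach is approached as far as the arm can. A call is refused whole if a number of a shift passes 0.0625 or a number of a turn 0.188, either way. A call with a gripper value outside its range is refused whole. OPENING is the opening, from 0 (shut) to 1 (fully open), set as the call begins (- or left out, the last holds). The fingers move at their own pace and stop on an object; FORCE is the grip in N (left out, the last holds). Time passes only in rows, so rows that do not move let the fingers close. It gives the time, the measured TCP pose, the force and the opening at its end, in the units of the state.
- readout.get_obs(): the state, without advancing time (a new reading comes with each control period).
- read_camera(name): name is "scene" or "top" or "wrist"; returns the picture (384x512x3 uint8, red, green, blue); there is no depth.
- camera_params(name): a dict with "fx", "fy", "cx", "cy" (pixels), "rvec" (rotation vector, rad) and "tvec" (3), from world to camera coordinates, as OpenCV has them; the wrist camera has in their place "hand_eye" (4x4, takes a point from camera to tool coordinates, whose origin is the TCP and whose axes are the tool frame's). Camera axes: x right, y down, z forward; pixel columns grow to the right and rows downward; lengths in m; the calibration is good to about 2 mm. The wrist camera is an equidistant fisheye: a pixel r from the principal point sees the ray r / f radians off the axis. A picture is of the moment at which its call begins: read the wrist's pose just before it. camera_params takes no time and is no camera call.
- sign_off(): hands the job in, once; it reports no verdict.
Trained networks look in the newest picture that a camera, given by its name, has taken for a name from the list of things; names that differ only in an ending like _2 or _b are one class to them, and where a whole thing is asked for, a point or a joint stands for the part that bears it (a point fixed in the world has none). Each returns a list of dicts, best first, with "score" (0 to 1); they miss things now and then, are a little off and sometimes report something else, mostly with a low value. They report only what shows in the picture. A call takes as long as a camera call. They do not tell look-alikes from the thing itself.
- spot_in(camera, name): "at" ([x, y, z] in m, in the coordinates of the camera as it stood for that picture, good to about 4 mm: the middle of the surface that is visible of it).
- pinpoint(camera, name): "at" ([x, y, z] in m, in the coordinates of the camera as it stood for that picture, good to about 4 mm: a listed point, or the origin of a listed thing).
The state is a dict: "time_s": time; "qpos": joint angles; "joint_velocities": joint speeds; "effort": joint torques, N m; "tool_pos": TCP position; "tool_rot": TCP orientation; "force": force on the tool from outside, world axes, zero at the start; "wrist_torque": the same for the moment, N m; "grip_width": finger opening in m.
Only numpy, scipy, OpenCV 4.12 (cv2) and the standard library are available. Lean on these libraries where they do the work, as an engineer would, in place of code of your own. Each camera call takes 0.05 s, during which the arm holds its last target.

## Task

The aluminium sheet blank on the inspection ledge is to have its edge thickness measured next. With the fingertips, first push it back until its long side lies flat against the fence; then push it along the fence until it sticks out past the end of the ledge beside which the caliper lies, by about a third of its length, still lying flat along the fence. Do not lift or tip the blank, leave the things around the ledge where they are, and draw the hand away at the end.

Things in the scene. Friction and masses are not known exactly. Their poses are not given: they have to be found in the camera images.
- ledge: Low dark-steel ledge fixed to the bench. Origin: on the bench under its centre; its x points to the fence, y runs along it. The flat top is 45 mm above the bench, from x = -105 to +95 and y = -150 to +150 mm; both y ends are open. The fence is a smooth, slippery steel bar along the far edge, standing 12 mm (screw heads 14 mm) above the top; its face toward the blank is at x = +80 mm.
- plate_mid (a point): Centre (half-way up) of the loose aluminium sheet blank, 90 mm (its x) by 140 mm (its y, along the fence), 6 mm thick, an 8 mm hole near each short end, 0.15 to 0.31 kg. It lies on the ledge top, at first a little askew and off the fence; it slides with ordinary dry friction, and a push off its middle turns it. Flat against the fence its centre is at x = +35 mm of the ledge.
- caliper: Digital caliper, 232 mm long (its y), 70 mm wide, 18 mm high, lying loose on the bench off one of the two ends of the ledge, about 255 mm from the ledge's centre along the ledge's y. It shows which end the blank is to stick out from. Origin: middle of its underside. Must not be moved.
- torch: Black pocket torch, 105 mm long (its y), 31 mm thick, lying loose on the bench off the other end of the ledge. Origin: middle of its underside. Must not be moved.
- tape_black: Roll of black tape, 66 mm across, 19 mm high, lying on the bench behind the fence. Origin: middle of its underside. Must not be moved.
- marker_1: Marker pen, 129 mm long (its y), 16 mm thick, lying on the bench behind the fence. Origin: middle of its underside. Must not be moved.
There are look-alikes about, which are no part of the job. Of the things that look like the part that bears plate_mid, the larger one is meant. There is more than one size of the caliper; the one meant has the size given above.

How it is judged (in metres and radians):
On the way, in this order (a step that is already met when the one before it is completed fails the run):
1. the blank lies flat against the fence, before it sticks out past either end of the ledge (x of plate_mid in the frame of ledge between 0.029 and 0.04 m and angle between the y axis of plate_mid and the y axis of ledge, either way round below 0.06 rad and y of plate_mid in the frame of ledge between -0.08 and 0.08 m), for 0.2 s.
2. the blank sticks out past the caliper's end of the ledge (((y of caliper in the frame of ledge above 0 m and y of plate_mid in the frame of ledge between 0.11 and 0.142 m) or (y of caliper in the frame of ledge below 0 m and y of plate_mid in the frame of ledge between -0.142 and -0.11 m))), for 0.2 s.
At the end, for the whole second after the job is handed in: The blank rests flat on the ledge top, sticks out 30 to 62 mm past the end of the ledge on the caliper's side, its long side within 6 mm of the fence (measured at its middle) and parallel to it within 0.06 rad, at rest (x of plate_mid in the frame of ledge between 0.029 and 0.04 m and angle between the y axis of plate_mid and the y axis of ledge, either way round below 0.06 rad and ((y of caliper in the frame of ledge above 0 m and y of plate_mid in the frame of ledge between 0.11 and 0.142 m) or (y of caliper in the frame of ledge below 0 m and y of plate_mid in the frame of ledge between -0.142 and -0.11 m)) and z of plate_mid in the frame of ledge between 0.045 and 0.051 m and angle between plate_mid's own z axis and vertical below 0.04 rad and linear speed of plate below 0.01 m/s); the robot touches nothing.
It fails at once if the blank is lifted more than 12 mm off the ledge (z of plate_mid in the frame of ledge above 0.06 m).
It fails at once if the blank is tipped or falls off the ledge (angle between plate_mid's own z axis and vertical above 0.17 rad or z of plate_mid in the frame of ledge below 0.036 m).
It fails at once if the caliper, torch, tape roll or marker pen is moved more than 20 mm (distance of any of caliper, torch, tape_black, marker_1 from where it was at the start of the episode above 0.02 m).
It also fails if it takes over 48 s, if anything falls off the work surface, if the arm or the gripper's body presses on something with over 40 N, if the wrist force passes 120 N, or if a joint passes its speed limit or range.

## Working session

There is one attempt and no reset: what is moved stays moved. The work goes in short steps, Python scripts to look and compute and a shell command to move; the robot and the scene stay as the last step left them, time stands still between calls to the robot, and variables do not carry over. Pictures are saved under pics/ and viewed, and the job is handed in when it is done.

```bash
mkdir -p pics; ls; cat > h.py <<'E'
import numpy as np,cv2
from cell import readout, read_camera, camera_params, sign_off, spot_in, pinpoint, env
def Rt(n):
    p=camera_params(n); return p,cv2.Rodrigues(np.array(p["rvec"],float))[0],np.array(p["tvec"],float)
def c2w(n,pt):
    p,R,t=Rt(n); return R.T@(np.array(pt)-t)
def pix2w(n,u,v,z):
    p,R,t=Rt(n); d=R.T@np.array([(u-p["cx"])/p["fx"],(v-p["cy"])/p["fy"],1]); o=-R.T@t
    return o+d*(z-o[2])/d[2]
def w2pix(n,P):
    p,R,t=Rt(n); c=R@np.array(P)+t; return p["fx"]*c[0]/c[2]+p["cx"],p["fy"]*c[1]/c[2]+p["cy"]
def save(n,f):
    im=read_camera(n); cv2.imwrite(f,im[:,:,::-1]); return im
E
python3 - <<'E'
from h import *
np.set_printoptions(precision=3,suppress=True)
print(env.grip_point_offset)
o=readout.get_obs(); print({k:np.round(v,3) for k,v in o.items()})
for n in ("scene","top"):
    save(n,f"pics/{n}0.png"); p,R,t=Rt(n); print(n,-R.T@t,p["fx"])
    for k in ("ledge","plate_mid","caliper","torch","tape_black","marker_1"):
        for d in pinpoint(n,k): print(n,k,round(d["score"],2),c2w(n,d["at"]))
E
```

```text
pics
0.0187
{'time_s': np.float64(0.0), 'qpos': array([68.764, 18.439, -4.017, 83.175,  1.296, 78.54 , -3.262]), 'joint_velocities': array([-0.068,  0.082,  0.01 ,  0.018,  0.04 , -0.016,  0.018]), 'effort': array([  0.   , -49.129,  -0.404, -31.253,  -0.064,   0.044,   0.   ]), 'tool_pos': array([ 0.244, -0.602,  0.221]), 'tool_rot': array([-86.511,  89.892, 115.535]), 'force': array([ 0.084, -0.676, -0.574]), 'wrist_torque': array([ 0.021,  0.001, -0.036]), 'grip_width': np.float64(0.087)}
scene [-0.214  0.697  0.77 ] 385.25475198008
scene ledge 0.72 [ 0.509 -0.075  0.003]
scene plate_mid 0.96 [ 0.437  0.188 -0.001]
scene plate_mid 0.77 [ 0.527 -0.08   0.048]
scene caliper 0.69 [ 0.416 -0.486  0.002]
scene caliper 0.61 [ 0.434 -0.312 -0.003]
scene caliper 0.43 [ 0.652 -0.062 -0.002]
scene torch 0.72 [ 0.555  0.177 -0.001]
scene tape_black 0.57 [ 0.653 -0.063 -0.004]
top [ 0.393 -0.12   1.185] 437.653643707574
top ledge 0.72 [ 0.51  -0.075 -0.002]
top plate_mid 0.75 [0.44  0.186 0.   ]
top plate_mid 0.73 [ 0.533 -0.078  0.048]
top caliper 0.84 [ 0.421 -0.485  0.001]
top caliper 0.68 [ 0.439 -0.311  0.001]
top torch 0.86 [ 0.559  0.177 -0.004]
top torch 0.25 [ 0.653 -0.065 -0.001]
top tape_black 0.7 [ 0.653 -0.062 -0.   ]
top marker_1 0.76 [ 0.616 -0.172  0.001]
```

View pics/scene0.png

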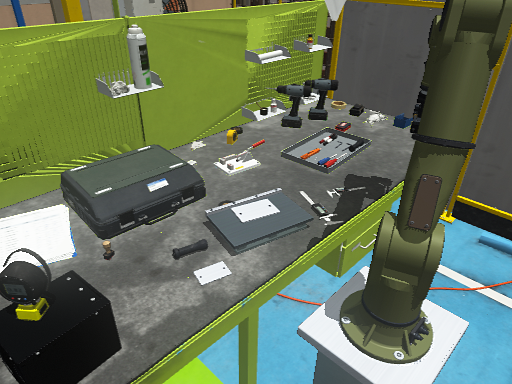

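View pics/top0.png

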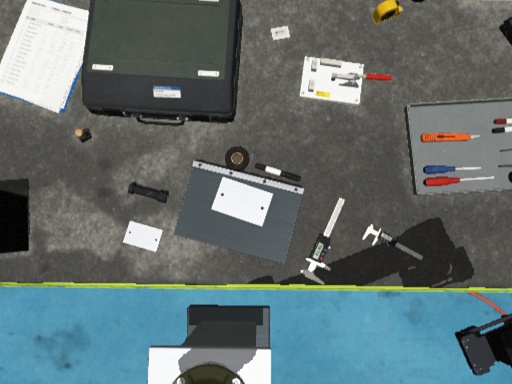

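```bash
python3 - <<'E'
import cv2
im=cv2.imread("pics/top0.png"); c=im[100:260,170:370]
cv2.imwrite("pics/top0c.png",cv2.resize(c,None,fx=4,fy=3.75,interpolation=cv2.INTER_CUBIC) if 0 else cv2.resize(c,None,fx=3.75,fy=3.75,interpolation=cv2.INTER_CUBIC))
E
```

```text
(no output)
```

View pics/top0c.png

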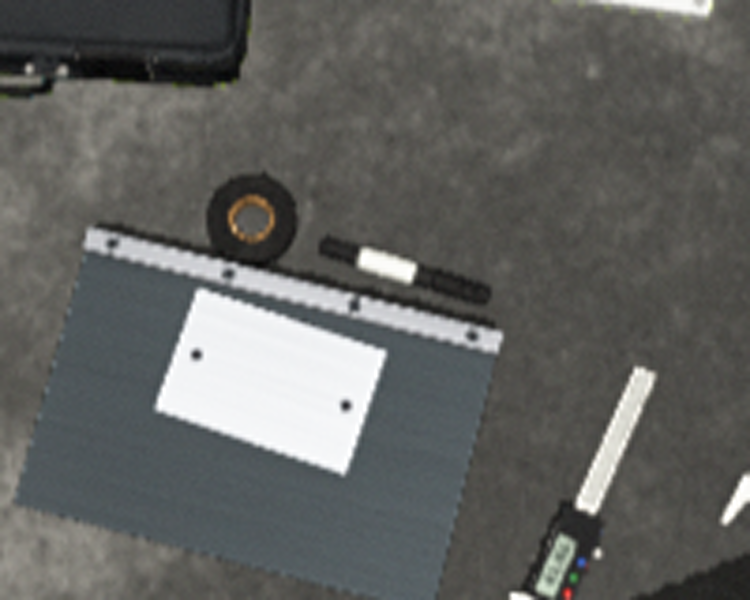

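The top view shows two sheet blanks: one on the ledge (242,201), which is larger, and one on the bench (142,236), which is smaller. The ledge one is meant. There are also two calipers: the long one (322,240) off the right end of the ledge is meant, not the small one (392,240). The tape (237,158) and marker (278,172) sit behind the fence, and the torch is at (148,191). Next I'll measure the edges.

```bash
cat >> h.py <<'E'
def blobs(im,off,lo,hi,amin):
    pass
def platefit(im,n="top",box=(170,100,340,270),zt=0.051,T=215):
    x0,y0,x1,y1=box
    c=im[y0:y1,x0:x1].min(2); m=(c>T).astype(np.uint8)
    cs,_=cv2.findContours(m,cv2.RETR_EXTERNAL,cv2.CHAIN_APPROX_NONE); k=max(cs,key=cv2.contourArea)
    pts=np.array([pix2w(n,u+x0,v+y0,zt)[:2] for u,v in k[:,0,:].astype(float)])
    r=cv2.minAreaRect((pts*1000).astype(np.float32)); b=cv2.boxPoints(r)/1000
    return r,b
E
python3 - <<'E'
from h import *
np.set_printoptions(precision=4,suppress=True)
im=cv2.imread("pics/top0.png")
print(im[175,203],im[201,242],im[178,260],im[200,200])
for T in (200,225): print(platefit(im,T=T))
# fence/ledge: crop pixel estimates -> world
f=lambda u,v:(170+u/3.75-.37,100+v/3.75-.37)
for nm,uv,z in [("fbackL",(88,225),.057),("ffrontL",(82,252),.057),("fbackR",(503,332),.057),("ffrontR",(496,355),.057),("ledge LL",(15,503),.045),("LR~",(434,612),.045)]:
    print(nm,pix2w("top",*f(*uv),z))
E
```

```text
[93 89 81] [243 241 240] [192 188 187] [83 80 73]
(((531.05712890625, -79.20988464355469), (138.66647338867188, 90.38188171386719), 72.0750503540039), array([[ 0.4667, -0.1313],
       [ 0.5527, -0.1591],
       [ 0.5954, -0.0272],
       [ 0.5094,  0.0007]], dtype=float32))
(((531.0374145507812, -79.19327545166016), (138.65005493164062, 87.07784271240234), 72.0792236328125), array([[ 0.4683, -0.1318],
       [ 0.5511, -0.1586],
       [ 0.5938, -0.0266],
       [ 0.5109,  0.0002]], dtype=float32))
fbackL [0.6383 0.0504 0.057 ]
ffrontL [0.619 0.054 0.057]
fbackR [ 0.5659 -0.2405  0.057 ]
ffrontR [ 0.5497 -0.2356  0.057 ]
ledge LL [0.4437 0.0964 0.045 ]
LR~ [ 0.3731 -0.194   0.045 ]
```

```bash
cat >> h.py <<'E'
LO=np.array([.5082,-.0720]); LY=np.radians(-13.8)
def l2w(x,y,z=.045):
    c,s=np.cos(LY),np.sin(LY); return np.array([LO[0]+c*x-s*y,LO[1]+s*x+c*y,z])
def w2l(P):
    c,s=np.cos(LY),np.sin(LY); d=np.array(P)[:2]-LO; return np.array([c*d[0]+s*d[1],-s*d[0]+c*d[1]])
def jaw():
    from scipy.spatial.transform import Rotation as R
    o=readout.get_obs(); M=R.from_euler("xyz",o["tool_rot"],degrees=True).as_matrix(); 
    return o,M, np.degrees(np.arctan2(M[1,1],M[0,1]))
def overlay(n,src,dst,box,k):
    im=cv2.imread(src); x0,y0,x1,y1=box; c=cv2.resize(im[y0:y1,x0:x1],None,fx=k,fy=k,interpolation=cv2.INTER_CUBIC)
    def L(a,b,col):
        q=[tuple(int(round(v)) for v in ((np.array(w2pix(n,p))-[x0,y0]+.5)*k-.5)) for p in (a,b)]; cv2.line(c,q[0],q[1],col,1)
    for (a,b,z) in [((-.105,-.15),(-.105,.15),.045),((-.105,-.15),(.08,-.15),.045),((-.105,.15),(.08,.15),.045),((.08,-.15),(.08,.15),.057),((.095,-.15),(.095,.15),.057)]:
        L(l2w(*a,z),l2w(*b,z),(0,0,255))
    cv2.imwrite(dst,c)
E
python3 - <<'E'
from h import *
o,M,a=jaw(); print(M.round(3),a)
overlay("top","pics/top0.png","pics/ov_top.png",(165,145,315,265),5)
overlay("scene","pics/scene0.png","pics/ov_sc.png",(195,180,325,260),6)
im=cv2.imread("pics/top0.png"); r,b=platefit(im,T=200); print(w2l(np.array(r[0])/1000),[w2l(p).round(4) for p in b])
E
```

```text
[[ 0.     0.375 -0.927]
 [-0.    -0.927 -0.375]
 [-1.     0.     0.   ]] -67.94965912286105
[ 0.02391714 -0.00154958] [array([-0.0261, -0.0675]), array([ 0.064, -0.074]), array([0.074 , 0.0644]), array([-0.0162,  0.0709])]
```

View pics/ov_top.png

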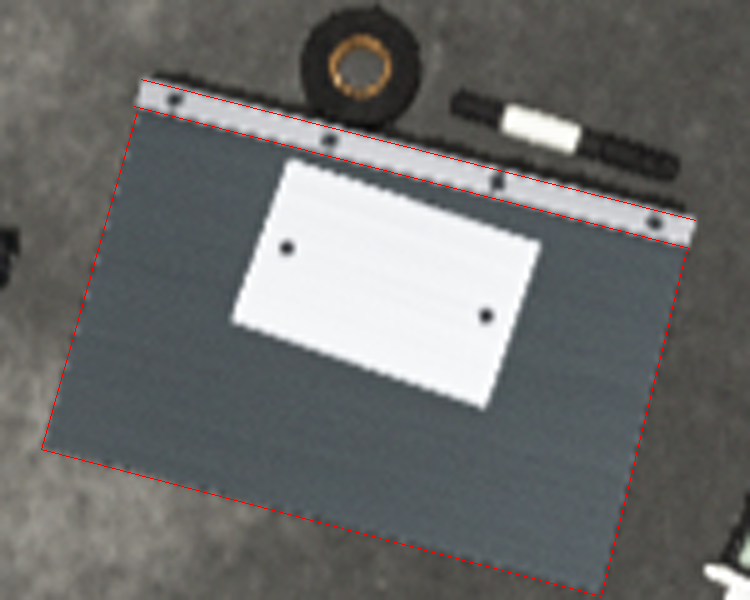

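View pics/ov_sc.png

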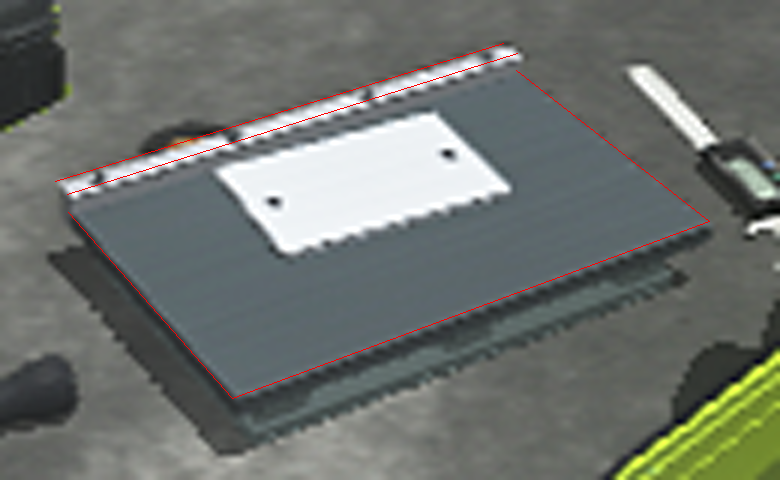

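Both overlays fit the ledge model to within about 1–2 px. The blank sits at ledge (+0.024, −0.0015), askew by 4°. I'll approach behind it with the jaws open along the ledge.

```bash
python3 -m pendant '{"xyz":[[0.021,0.054,0],[0.021,0.054,0],[0.021,0.054,0],[0.021,0.054,0],[0.021,0.054,0],[0.021,0.054,0],[0.021,0.054,0],[0.021,0.054,0]],"turn":[-0.12,-0.12,-0.12,-0.12,-0.12,0,0,0]}' 1
python3 -c "
from h import *
o,M,a=jaw(); print(o['tool_pos'],a, l2w(-.055,0)[:2]-o['tool_pos'][:2])"
```

```text
time_s: 1.7
tool_pos: [0.4127, -0.1614, 0.2229]
tool_rot: [136.3, 89.7, -57.7]
force: [0.7, -0.7, -0.1]
grip_width: 0.0869
[ 0.41271511 -0.16137716  0.22293545] -104.04768209035538 [0.0420725 0.1024965]
```

```bash
python3 -m pendant '{"xyz":[[0.014,0.034,-0.02],[0.014,0.034,-0.03],[0.014,0.034,-0.03],[0,0,-0.03],[0,0,-0.025],[0,0,0]],"turn":[0,0,0,0,0,0]}'
python3 -c "
from h import *
o,M,a=jaw(); print(o['tool_pos'],a, l2w(-.055,0)[:2]-o['tool_pos'][:2]);save('top','pics/t1.png');save('wrist','pics/w1.png')"
```

```text
time_s: 2.45
tool_pos: [0.4585, -0.05, 0.0875]
tool_rot: [158.8, 89.2, -34.6]
force: [0.1, 0.6, 0.7]
grip_width: 0.0872
[ 0.45846194 -0.04996508  0.08747757] -103.39363314748255 [-0.00367432 -0.00891558]
```

View pics/w1.png

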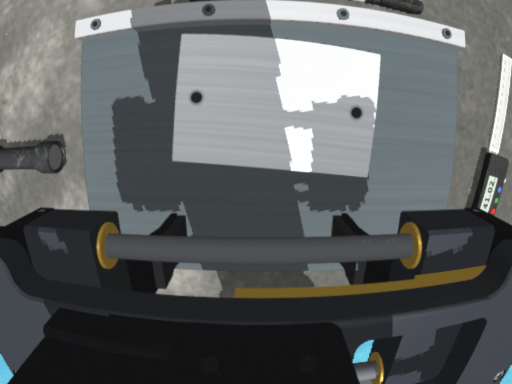

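The wrist view shows the fence at the top, the blank at (275,105), and the open fingers behind it, slightly left. I'll correct that and go down to just above the ledge top.

```bash
python3 -m pendant '{"xyz":[[-0.004,-0.009,-0.015],[0,0,-0.015],[0,0,-0.006],[0,0,0]],"turn":[0,0,-0.007,0]}'
```

```text
time_s: 3.05
tool_pos: [0.4574, -0.0616, 0.0533]
tool_rot: [164.3, 88.8, -29.7]
force: [0.6, -0.3, 0.4]
grip_width: 0.0868
```

```bash
python3 -m pendant '{"xyz":[[0,0,-0.005],[0,0,-0.001],[0.005,-0.0012,0],[0.005,-0.0012,0],[0.005,-0.0012,0],[0.005,-0.0012,0]],"turn":[0,0,0,0,0,0]}'
python3 -c "
from h import *
o,M,a=jaw(); print(w2l(o['tool_pos']),a)"
```

```text
time_s: 3.8
tool_pos: [0.4791, -0.0668, 0.0476]
tool_rot: [163.4, 88.7, -30.5]
force: [-1.0, -0.5, 0.7]
grip_width: 0.0873
[-0.0295298  -0.00190714] -103.99343142771505
```

```bash
python3 -m pendant '{"xyz":[[0.003,-0.0007,0],[0.003,-0.0007,0],[0.002,-0.0005,0]],"turn":[0,0,0]}'
python3 -c "
from h import *
o,M,a=jaw(); print(w2l(o['tool_pos']),a,o['force']); im=save('top','pics/t2.png'); save('wrist','pics/w2.png')"
```

```text
time_s: 4.18
tool_pos: [0.4865, -0.0685, 0.0474]
tool_rot: [160.4, 88.9, -33.6]
force: [-2.9, 0.2, 2.1]
grip_width: 0.0868
[-0.02186243 -0.00181046] -103.99538621861109 [-2.93671816  0.22681029  2.11106425]
```

View pics/w2.png

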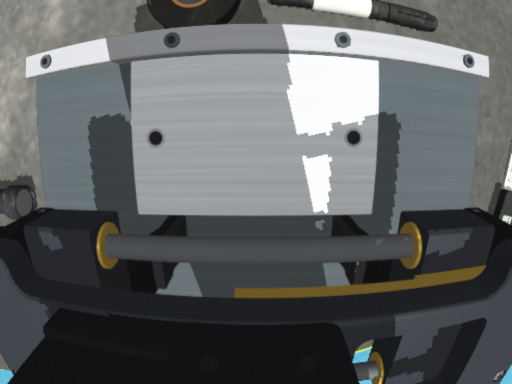

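The wrist view shows the blank's long side nearly at the fence and parallel to it (top edge at row 55–62). I'll press on until the force rises.

```bash
python3 -m pendant '{"xyz":[[0.002,-0.0005,0],[0.002,-0.0005,0]],"turn":[0,0]}'
python3 -c "
from h import *
o,M,a=jaw(); print(w2l(o['tool_pos']),a,o['force'])"
```

```text
time_s: 4.53
tool_pos: [0.4875, -0.0687, 0.0469]
tool_rot: [146.5, 89.2, -47.5]
force: [-8.3, 1.1, 6.7]
grip_width: 0.0867
[-0.02089487 -0.00176707] -103.96756657753541 [-8.33007293  1.10570964  6.70272378]
```

```bash
python3 -m pendant '{"xyz":[[0.002,-0.0005,0.001],[0.002,-0.0005,0.001],[0.002,-0.0005,0]],"turn":[0,0,0]}'
python3 -c "
from h import *
o,M,a=jaw(); print(w2l(o['tool_pos']),a,o['force'])"
python3 -m pendant '{"xyz":[[-0.012,0.003,0],[-0.02,0.005,0.01],[-0.01,0.0025,0.03],[0,0,0.03]],"turn":[0,0,0,0]}'
python3 -c "
from h import *
o,M,a=jaw(); print(w2l(o['tool_pos']),a,o['force']);save('top','pics/t3.png'); save('wrist','pics/w3.png')"
```

```text
time_s: 4.9
tool_pos: [0.4874, -0.0688, 0.0468]
tool_rot: [77.3, 89.5, -116.6]
force: [-7.1, 1.3, 6.5]
grip_width: 0.0867
[-0.02094391 -0.00180525] -103.93272431161047 [-7.12272138  1.29529095  6.4850731 ]
time_s: 5.4
tool_pos: [0.4439, -0.0575, 0.1166]
tool_rot: [95.0, 89.6, -98.8]
force: [1.0, -0.6, 0.8]
grip_width: 0.0875
[-0.06594523 -0.00124488] -103.88159280321223 [ 0.95198146 -0.56201446  0.75322103]
```

View pics/w3.png

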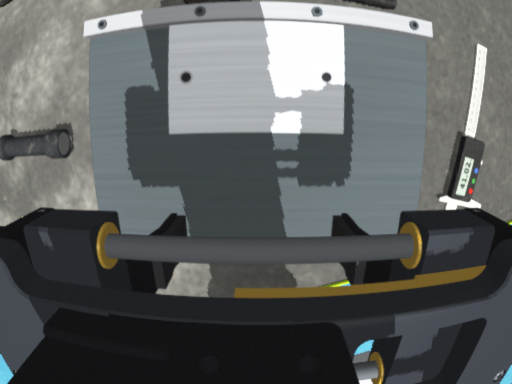

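View pics/t3.png

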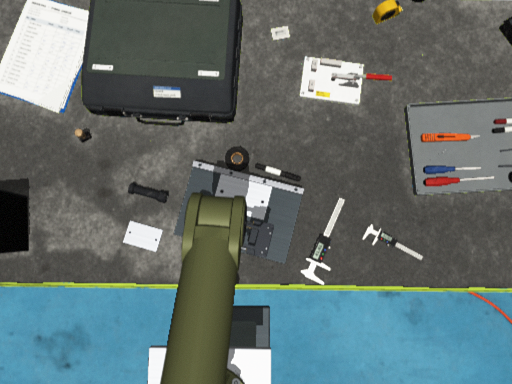

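The blank looks flush with the fence: its back edge (169–344, row ~23) meets the bar. I'll check the numbers through the fisheye model.

```bash
cat >> h.py <<'E'
def wpix(o,M,u,v,z):
    p=camera_params("wrist"); x,y=(u-p["cx"]),(v-p["cy"]); r=np.hypot(x,y); th=r/p["fx"]
    d=np.array([np.sin(th)*x/r,np.sin(th)*y/r,np.cos(th)]); H=np.array(p["hand_eye"])
    c=M@H[:3,3]+o["tool_pos"]; d=M@H[:3,:3]@d
    return c+d*(z-c[2])/d[2]
E
python3 - <<'E'
from h import *
o,M,a=jaw()
for u,v in [(170,23),(344,23),(168,133),(345,133),(186,77),(326,77)]: print(u,v,w2l(wpix(o,M,u,v,.051)).round(4))
for u,v in [(85,36),(432,37)]: print('fence',w2l(wpix(o,M,u,v,.057)).round(4))
E
```

```text
170 23 [0.0815 0.068 ]
344 23 [ 0.0813 -0.07  ]
168 133 [-0.0083  0.0697]
345 133 [-0.0088 -0.0705]
186 77 [0.0354 0.0541]
326 77 [ 0.035  -0.0543]
fence [0.0803 0.1437]
fence [ 0.0793 -0.149 ]
```

Flush: the blank's centre is at ledge (0.035, 0.000) and it is parallel. Now I'll go round to the +y short end, turn by −90° and narrow the jaws to about 40 mm.

```bash
python3 -c "
from h import *
o=readout.get_obs();print(o['qpos'])"
python3 -m pendant '{"xyz":[[0,0,0.01],[0.013,0.011,0],[0.013,0.011,0],[0.013,0.011,0],[0.013,0.011,0],[0.013,0.011,0],[0.013,0.011,0],[0.013,0.011,0],[0.013,0.011,0],[0,0,0]],"turn":[-0.15,-0.17,-0.17,-0.17,-0.17,-0.17,-0.17,-0.17,-0.17,0]}' 0.46
python3 -c "
from h import *
o,M,a=jaw(); print(o['tool_pos'],w2l(o['tool_pos']),a,o['qpos'][6],l2w(.033,.12)[:2]-o['tool_pos'][:2])"
```

```text
[  37.62330895   -0.37013385  -33.58689674  116.88484409    0.34278872
   63.06964777 -100.0138147 ]
time_s: 6.75
tool_pos: [0.4965, -0.0135, 0.1023]
tool_rot: [57.9, 87.0, 171.9]
force: [0.2, 0.3, 0.1]
grip_width: 0.0401
[ 0.49648845 -0.01346858  0.10227921] [-0.02533519  0.05404827] -155.97224460696646 -152.56884238016053 [0.07238299 0.05013309]
```

Joint 7 reaches its limit that way, so I'll turn the other way; half a turn gives the same jaw line.

```bash
python3 -m pendant '{"xyz":[[0,0,0.01],[0.012,0.007,0.005],[0.012,0.007,0],[0.012,0.007,0],[0.012,0.007,0],[0.012,0.007,0],[0,0.005,0],[0,0,0],[0,0,0],[0,0,0]],"turn":[0.18,0.18,0.18,0.18,0.18,0.18,0.18,0.18,0.18,0.18]}'
python3 -c "
from h import *
o,M,a=jaw(); print(o['tool_pos'],w2l(o['tool_pos']),a,o['qpos'][6],l2w(.033,.12)[:2]-o['tool_pos'][:2])"
```

```text
time_s: 8.0
tool_pos: [0.5568, 0.0268, 0.1138]
tool_rot: [56.5, 87.4, -82.4]
force: [-0.4, -0.1, 0.4]
grip_width: 0.04
[0.55675131 0.02679426 0.11375729] [0.02358411 0.10752361] -48.804854792395616 -53.79372075663789 [0.01212013 0.00987025]
```

```bash
python3 -m pendant '{"xyz":[[0.004,0.003,0],[0.004,0.003,0],[0.004,0.003,-0.01],[0,0,-0.015],[0,0,-0.015],[0,0,0]],"turn":[0.17,0.17,0.17,0.1,0,0]}'
python3 -c "
from h import *
o,M,a=jaw(); print(M.round(3),o['tool_pos'],w2l(o['tool_pos']),a,o['qpos'][6],l2w(.033,.12)[:2]-o['tool_pos'][:2])
save('wrist','pics/w4.png');save('scene','pics/s4.png')"
```

```text
time_s: 8.75
tool_pos: [0.5682, 0.0339, 0.0716]
tool_rot: [65.9, 87.6, -36.8]
force: [-0.4, 0.8, 0.6]
grip_width: 0.0398
[[ 0.033  0.975 -0.22 ]
 [-0.025 -0.22  -0.975]
 [-0.999  0.038  0.017]] [0.56820812 0.03394811 0.07160135] [0.03300378 0.11720379] -12.692572262140999 -17.36649105583949 [0.00066332 0.0027164 ]
```

View pics/w4.png

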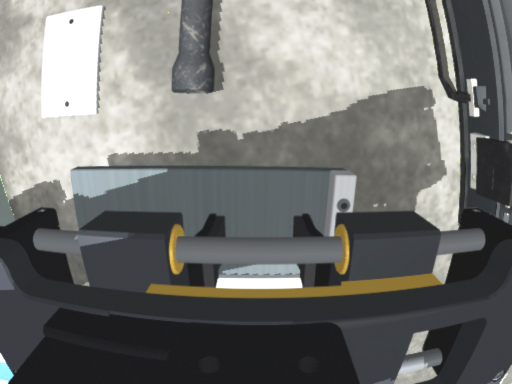

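View pics/s4.png

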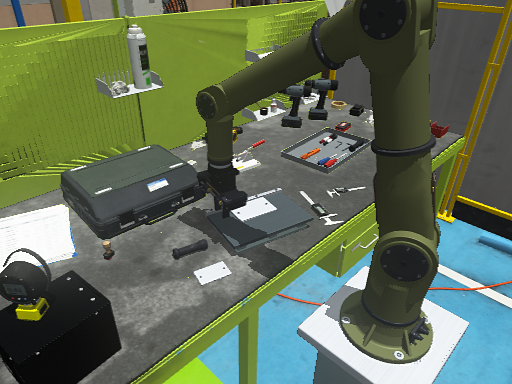

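The wrist view shows the fingers just beyond the blank's +y end (blank edge at row ~277), clear of the fence screw at (343,205). I'll lower and push along −y of the ledge.

```bash
python3 -m pendant '{"xyz":[[0,0,-0.012],[0,0,-0.009],[0,0,-0.002],[0,0,0]],"turn":[-0.01,-0.01,0,0]}'
python3 -c "
from h import *
o,M,a=jaw(); print(M[2].round(3),w2l(o['tool_pos']),a)"
```

```text
time_s: 9.35
tool_pos: [0.5702, 0.0348, 0.0494]
tool_rot: [69.4, 87.4, -34.5]
force: [-0.2, 0.5, -0.0]
grip_width: 0.0402
[-0.999  0.042  0.016] [0.03473339 0.11846307] -13.89104242070414
```

```bash
python3 -m pendant '{"xyz":[[0,0,-0.0012],[-0.0015,-0.0063,0],[-0.0015,-0.0063,0],[-0.0015,-0.0063,0],[-0.0015,-0.0063,0],[-0.001,-0.005,0],[-0.001,-0.005,0],[-0.001,-0.005,0],[-0.001,-0.005,0],[0,0,0]],"turn":[0,0,0,0,0,0,0,0,0,0]}'
python3 -c "
from h import *
o,M,a=jaw(); print(M[2].round(3),w2l(o['tool_pos']),a)
save('top','pics/t5.png'); save('wrist','pics/w5.png')"
```

```text
time_s: 10.6
tool_pos: [0.5598, -0.0128, 0.0489]
tool_rot: [71.8, 87.4, -32.1]
force: [-0.4, -0.2, 0.4]
grip_width: 0.0404
[-0.999  0.043  0.014] [0.03599658 0.069754  ] -13.908371798742829
```

```bash
python3 - <<'E'
import cv2
im=cv2.imread("pics/t5.png")[140:270,160:320]
cv2.imwrite("pics/t5c.png",cv2.resize(im,None,fx=4.5,fy=4.5,interpolation=cv2.INTER_CUBIC))
E
```

```text
(no output)
```

View pics/t5c.png

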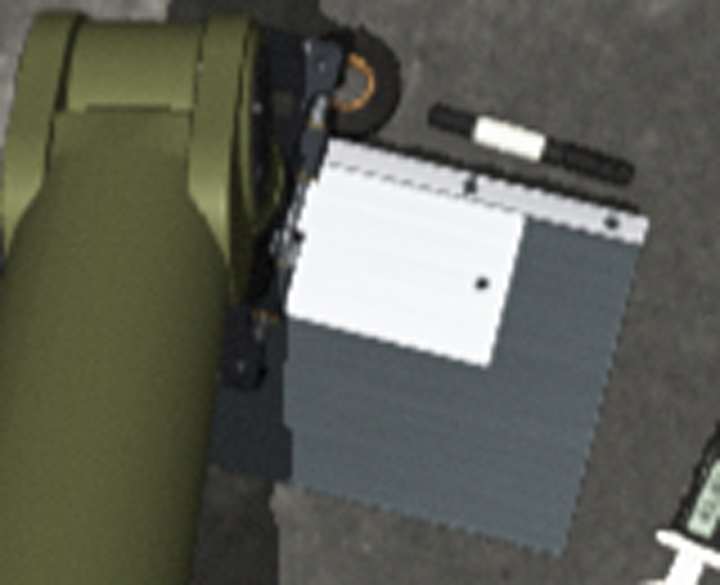

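The top view shows the blank still flat along the fence (hole at (482,283)) with the fingers on its left end. I'll continue.

```bash
python3 -m pendant '{"xyz":[[-0.0016,-0.0062,-0.0006],[-0.0016,-0.0062,0],[-0.0016,-0.0062,0],[-0.0016,-0.0062,0],[-0.0016,-0.0062,0],[-0.0016,-0.0062,0],[-0.0016,-0.0062,0],[-0.0016,-0.0062,0],[-0.0016,-0.0062,0]],"turn":[0,0,0,0,0,0,0,0,0]}'
python3 - <<'E'
from h import *
o,M,a=jaw(); print(M[2].round(3),w2l(o['tool_pos']),a)
im=save('top','pics/t6.png')[140:270,160:320]
cv2.imwrite("pics/t6c.png",cv2.resize(im,None,fx=4.5,fy=4.5,interpolation=cv2.INTER_CUBIC)[:,:,::-1])
E
```

```text
time_s: 11.82
tool_pos: [0.5453, -0.0708, 0.0488]
tool_rot: [74.4, 87.4, -29.5]
force: [0.4, 0.8, 0.7]
grip_width: 0.0396
[-0.999  0.044  0.012] [0.03571448 0.01002697] -13.831323691438582
```

View pics/t6c.png

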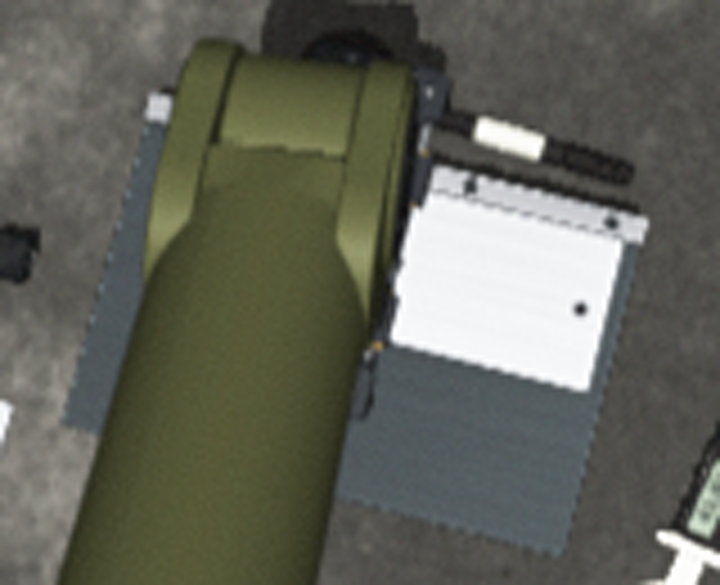

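It slides flat along the fence, and the leading edge is now about 9 mm from the ledge end. About 55 mm remain.

```bash
python3 -m pendant '{"xyz":[[-0.0016,-0.0062,-0.0005],[-0.0016,-0.0062,0],[-0.0016,-0.0062,0],[-0.0016,-0.0062,0],[-0.0016,-0.0062,0],[-0.0016,-0.0062,0],[-0.0014,-0.005,0],[-0.001,-0.004,0],[0,0,0]],"turn":[0,0,0,0,0,0,0,0,0]}'
python3 - <<'E'
from h import *
o,M,a=jaw(); print(M[2].round(3),w2l(o['tool_pos']),a)
im=save('top','pics/t7.png')[140:270,170:330]
cv2.imwrite("pics/t7c.png",cv2.resize(im,None,fx=4.5,fy=4.5,interpolation=cv2.INTER_CUBIC)[:,:,::-1])
E
```

```text
time_s: 13.0
tool_pos: [0.5323, -0.1217, 0.0485]
tool_rot: [73.8, 87.3, -30.2]
force: [1.2, 0.4, 0.6]
grip_width: 0.0401
[-0.999  0.045  0.013] [ 0.0352644  -0.04247947] -13.899202219863104
```

View pics/t7c.png

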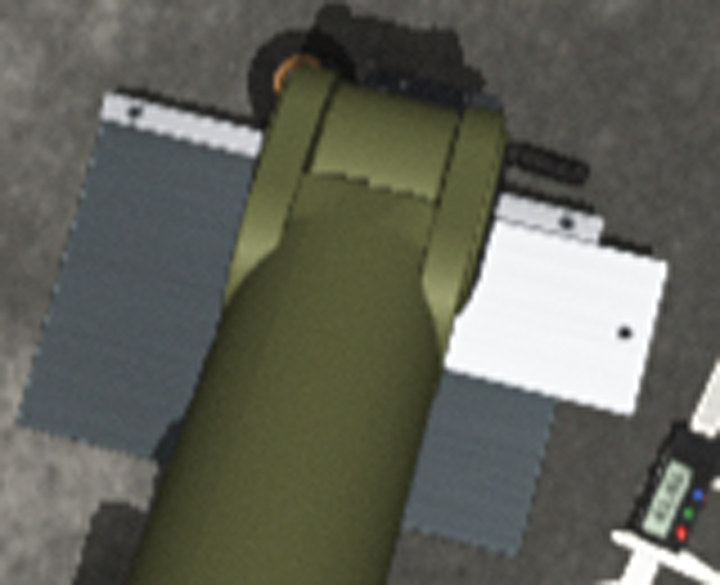

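```bash
python3 - <<'E'
from h import *
for u,v in [(667,262),(633,413)]: print(w2l(pix2w("top",170+(u+.5)/4.5-.5,140+(v+.5)/4.5-.5,.051)).round(4))
E
python3 -m pendant '{"xyz":[[0.004,0.016,0],[0.006,0.024,0.01],[0.003,0.012,0.04],[0,0,0.05],[0.004,0.02,0.05],[0.0,0.05,0.03],[0.0,0.05,0],[0.0,0.05,0],[0,0,0]],"turn":[0,0,0,0,0,0,0,0,0]}'
```

```text
[ 0.0817 -0.1918]
[-0.0082 -0.1932]
time_s: 14.18
tool_pos: [0.546, 0.1164, 0.2329]
tool_rot: [71.2, 87.5, -32.4]
force: [0.0, 0.3, 0.5]
grip_width: 0.04
```

```bash
python3 - <<'E'
from h import *
im=save('top','pics/t8.png')
cv2.imwrite("pics/t8c.png",cv2.resize(im[100:290,120:360],None,fx=3,fy=3,interpolation=cv2.INTER_CUBIC)[:,:,::-1])
r,b=platefit(im,T=200,box=(170,100,325,270)); print(w2l(np.array(r[0])/1000),r[1],[w2l(p).round(4) for p in b])
for k in ("plate_mid","caliper","torch","tape_black","marker_1"):
    for d in pinpoint("top",k): 
        P=c2w("top",d["at"]); print(k,round(d["score"],2),P.round(3), w2l(P).round(3))
save('scene','pics/s8.png')
E
```

```text
[ 0.03528532 -0.12258843] (139.14956665039062, 90.18473815917969) [array([-0.0095, -0.1924]), array([ 0.0807, -0.1919]), array([ 0.08  , -0.0528]), array([-0.0102, -0.0532])]
plate_mid 0.96 [ 0.514 -0.203  0.047] [ 0.036 -0.125]
plate_mid 0.77 [0.444 0.186 0.004] [-0.124  0.235]
caliper 0.94 [ 0.42  -0.486  0.002] [ 0.013 -0.423]
caliper 0.56 [ 0.438 -0.31  -0.   ] [-0.011 -0.248]
torch 0.63 [ 0.555  0.175 -0.004] [-0.014  0.251]
tape_black 0.92 [ 0.652 -0.062 -0.   ] [0.137 0.045]
marker_1 0.57 [ 0.615 -0.175  0.005] [ 0.128 -0.075]
```

View pics/t8c.png

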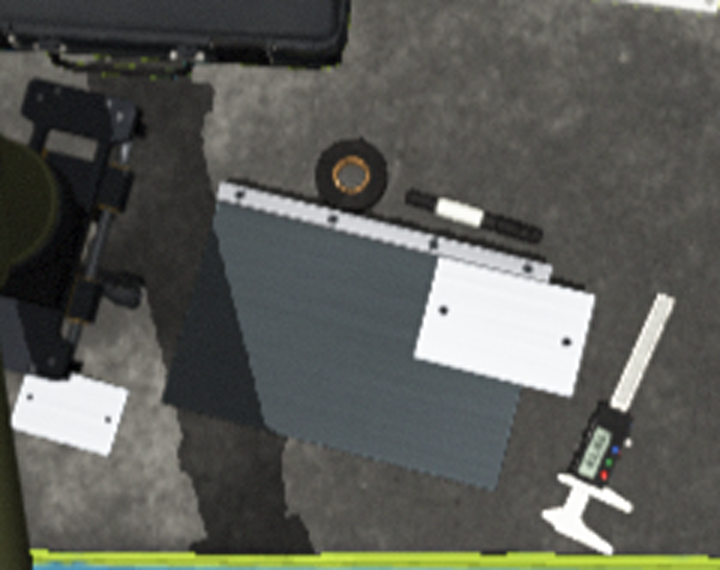

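View pics/s8.png

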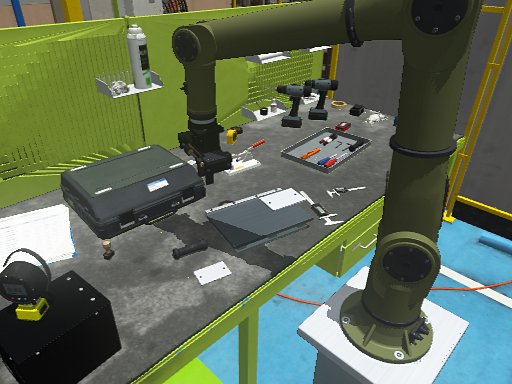

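The top view shows the blank flush with the fence and sticking out about 42 mm past the caliper's end. The neighbouring things have not moved, and the hand is clear.

```bash
python3 -c "
from cell import sign_off; print(sign_off())"
```

```text
the job is handed in; nothing more can be done
None
```

The blank now lies flat along the fence and sticks out about 42 mm past the caliper's end of the ledge. I pushed it back with both open fingertips, slid it along the fence from its other end, drew the hand away and handed the job in. The hand-in gave no verdict.

**Blank:** the last top view puts its centre at ledge x = 0.0353, y = −0.1226 m, within about 0.005 rad of parallel to the fence. The point network gave (0.036, −0.125). Both are inside the −0.142 to −0.11 window.

**Flush before the slide:** the wrist camera put the centre at about (0.035, 0.000), parallel to the fence.

**Surroundings:** the caliper, torch, tape and marker are within about 5 mm of where they were first measured, which is about the detection noise. The wrist force reading was about zero after I drew back.

**One misstep:** my first 90° turn ran up against joint 7's range, so I turned the other way. That left the tool about 2.6° off vertical, and the push still went as planned. The job took about 15 s of the 48 s.

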